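Make up two assay kits at the coagulation bench

ROBOT

A 6-joint arm with a two-finger parallel gripper is mounted at the origin on the work surface. World frame = base frame: x ahead of the robot, y to its left, z up, the work surface at z = 0. Lengths are in mm, angles in rad, forces in N, time in s.
With the tool pointing down it reaches from about 350 to 875 mm from the base axis. Payload 4.2 kg.
Tool frame: the origin (TCP) lies at the very end of the fingers, on their centre line; the grasp point (between the pads) lies 19 mm behind it (grip_depth is the distance from the TCP to the grasp point, in mm); z points along the fingers, y is the line along which they close (so a half turn about z gives the same grasp; the last joint's range is limited). The gripper opens to 85 mm and grips with 20 to 120 N. Pads are 22 mm wide; open, the fingers measure 114 mm over their backs; the gripper's body (76 mm by 85 mm) begins 54 mm behind the grasp point. The pads swing forward as they close: fully open they stand 13 mm farther back than shut.
Start: joints at [1.453, 0.385, 0.008, 0, -1.194, -0.259], TCP at [229.934, 581.145, 231.312] pointing down, gripper open.
Joint ranges: [-3.14, 3.14], [-1.21, 2.06], [-1.07, 1.41], [-3.16, 2.05], [-2.99, -0.16], [-3.1, 3.1]. Speed limits (rad/s): [2.79, 2.79, 3.14, 3.14, 3.14, 3.14].

INTERFACE

Orientations are given as a unit quaternion [x, y, z, w].
In Python, from plant import * gives the robot as it stands.
- The arm moves only by the shell command python3 -m handwheel 'ROWS'. ROWS is JSON, a list of rows, each an object of numbers: "tx", "ty", "tz": the shift along the tool's x, y, z in units of 0.025 m (1.0 is 0.025 m); "wx", "wy", "wz": the turn, a rotation vector about the tool's x, y, z in units of 0.08 rad (1.0 is 0.08 rad); "claw": the closure, from 0 (fully open) to 1 (shut). A call has 1 to 5 rows; each row shifts and turns the commanded pose from where the row before left it, along the tool's axes as they then stand; what a row does not reach is not made up. A row lasts 1/10 s, in which the tool goes at most 50 mm and 8.59 degrees, less where a joint would pass 70% of its speed; a pose out of reach is approached as far as the arm can. A call with a number of a shift or a turn outside -1 to 1 is refused whole. A call with a gripper value outside its range is refused whole. The fingers move at their own pace and stop on an object; the grip force is fixed at half the most. Time passes only in rows, so rows that do not move let the fingers close. It gives the time, the measured TCP pose, the force, the opening and the grip force at its end, in the units of the state.
- get_obs(): the state, without advancing time (a new reading comes with each control period).
- snapshot(name): name is "scene" or "top" or "wrist"; returns (picture, depth): 400x640x3 uint8, red, green, blue; 400x640 float32, mm along the optical axis (not along the pixel's ray), 0 where there is no reading.
- camera_model(name): a dict with "K" (3x3 intrinsics, pixels), "camera_from_world" (4x4, takes a point from world to camera coordinates). Camera axes: x right, y down, z forward; pixel columns grow to the right and rows downward; lengths in mm; the calibration is good to about 2 mm. A picture is of the moment at which its call begins: read the wrist's pose just before it. camera_model takes no time and is no camera call; for the wrist camera it gives the pose at the moment of the call.
- sign_off(): hands the job in; it is judged then, once.
The state is a dict: "clock": time; "joints": joint angles; "qd": joint speeds; "joint_efforts": joint torques, N m; "position": TCP position; "tool_rot": TCP orientation; "force": force on the tool from outside, world axes, zero at the start; "moment": the same for the moment, N m; "width": finger opening in mm; "grasp_force": force on a finger pad.
Only numpy, scipy, OpenCV 4.12 (cv2) and the standard library are available. Lean on these libraries where they do the work, as an engineer would, in place of code of your own. Each camera call takes 0.05 s, during which the arm holds its last target. There are 200 camera calls.

TASK

Make up the two test kits from the stock on the bench. In the tray with three bays stand the cardboard carton in the large bay, the measuring cup in the middle bay and the tallest bottle in the small end bay; in the tray with two bays stand the pipette-tip box in the large bay and the shortest bottle in the small bay. Everything must stand upright on the floor of its bay, and the bottle of middle height stays where it is in the stock.

Things in the scene. Friction and masses are not known exactly. Their poses are not given: they have to be found in the camera images.
- tray_three: The longer of the two trays. Low open grey plastic tray fixed to the bench, outside 78 (x) by 230 mm (y), walls 4 mm thick, 14 mm high, floor 4 mm thick. Three bays in a row along y, each 70 mm wide in x: the large one, 82 mm long, centred at y = +70 mm; the middle one, 66 mm long, at y = -8; the small end one, 66 mm long, at y = -78 (x = 0). Origin: centre of the underside, z up.
- tray_two: The shorter of the two trays. Low open grey plastic tray fixed to the bench, outside 78 (x) by 160 mm (y), walls 4 mm thick, 14 mm high, floor 4 mm thick. Two bays in a row along y, each 70 mm wide in x: the large one, 82 mm long, centred at y = +35 mm; the small one, 66 mm long, at y = -43 (x = 0). Origin: centre of the underside, z up.
- bottle_tall: Closed white plastic bottle standing upright, round: body 40 mm in diameter to 78 mm height, above it a grey screw cap 33 mm in diameter to the total height of 92 mm. The tallest of three bottles alike but for their height. Origin: centre of the underside, z up; about 100 g.
- bottle_mid: Closed white plastic bottle standing upright, round: body 40 mm in diameter to 54 mm height, above it a grey screw cap 33 mm in diameter to the total height of 68 mm. The one of middle height; not needed, stays in the stock. Origin: centre of the underside, z up; about 75 g.
- bottle_short: Closed white plastic bottle standing upright, round: body 40 mm in diameter to 32 mm height, above it a grey screw cap 33 mm in diameter to the total height of 46 mm. The shortest of the three. Origin: centre of the underside, z up; about 50 g.
- measuring_cup: White plastic measuring cup unit standing upright, round: a base flange 40 mm in diameter and 8 mm high, above it a plain cylinder 30 mm in diameter up to 46 mm, and on top a thin steel pin 10 mm in diameter up to 58 mm. Origin: centre of the underside, z up; about 40 g.
- carton: Small brown cardboard reagent carton with a white paper band, 34 mm (its x) by 50 mm (its y) by 46 mm high. Origin: centre of the underside, z up; about 50 g.
- tip_box: Grey plastic pipette-tip box with three rows of five small clear tips showing in its top, 38 mm (its x) by 58 mm (its y) by 42 mm high (45 mm with the tips). Origin: centre of the underside, z up; about 60 g.

How it is judged (in metres and radians):
At the end, for the whole second after the job is handed in: Each of the five things stands in the bay the goal names, within 22 mm of its centre along the tray's x and 28 mm along y, underside 1 to 8 mm above the tray's underside, upright within 0.12 rad, at rest; the middle bottle is upright, at rest, within 30 mm of its start (x of carton in the frame of tray_three between -0.022 and 0.022 m and y of carton in the frame of tray_three between 0.042 and 0.098 m and z of carton in the frame of tray_three between 0.001 and 0.008 m and angle between each of carton, measuring_cup, bottle_tall, tip_box, bottle_short, bottle_mid's own z axis and vertical below 0.12 rad and linear speed of each of carton, measuring_cup, bottle_tall, tip_box, bottle_short, bottle_mid below 0.02 m/s and angular speed of each of carton, measuring_cup, bottle_tall, tip_box, bottle_short below 0.2 rad/s and x of measuring_cup in the frame of tray_three between -0.022 and 0.022 m and y of measuring_cup in the frame of tray_three between -0.036 and 0.02 m and z of measuring_cup in the frame of tray_three between 0.001 and 0.008 m and x of bottle_tall in the frame of tray_three between -0.022 and 0.022 m and y of bottle_tall in the frame of tray_three between -0.106 and -0.05 m and z of bottle_tall in the frame of tray_three between 0.001 and 0.008 m and x of tip_box in the frame of tray_two between -0.022 and 0.022 m and y of tip_box in the frame of tray_two between 0.007 and 0.063 m and z of tip_box in the frame of tray_two between 0.001 and 0.008 m and x of bottle_short in the frame of tray_two between -0.022 and 0.022 m and y of bottle_short in the frame of tray_two between -0.071 and -0.015 m and z of bottle_short in the frame of tray_two between 0.001 and 0.008 m and distance of bottle_mid from where it was at the start of the episode below 0.03 m); the robot touches nothing.
It also fails if it takes over 134 s, if anything falls off the work surface, if the arm or the gripper's body presses on something with over 40 N, if the wrist force passes 120 N, or if a joint passes its speed limit or range.

## Working session

There is one attempt and no reset: what is moved stays moved. The work goes in short steps, Python scripts to look and compute and a shell command to move; the robot and the scene stay as the last step left them, time stands still between calls to the robot, and variables do not carry over. Pictures are saved under pics/ and viewed, at most 14 in all, crops included, and the job is handed in when it is done.

```bash
ls; mkdir -p pics
python3 - <<'E'
from plant import *
import cv2,numpy as np
o=get_obs();print({k:np.round(v,3).tolist() for k,v in o.items()})
for n in("top","scene"):
    p,d=snapshot(n);cv2.imwrite(f"pics/{n}0.png",p[...,::-1]);np.save(f"{n}_d.npy",d);np.save(f"{n}_p.npy",p)
    m=camera_model(n);print(n,np.round(m["K"],1).tolist(),np.round(m["camera_from_world"],3).tolist(),(d==0).mean())
E
```

```text
pics
{'clock': 0.0, 'joints': [1.453, 0.386, 0.007, -0.001, -1.194, -0.259], 'qd': [0.002, 0.001, -0.002, -0.0, 0.001, 0.001], 'joint_efforts': [0.001, -39.229, 18.839, 4.186, -0.005, 0.0], 'position': [229.73, 580.627, 230.208], 'tool_rot': [0.982, -0.187, -0.0, 0.001], 'force': [0.324, -0.161, 0.212], 'moment': [0.004, -0.027, 0.009], 'grasp_force': 0.0, 'width': 85.056}
top [[475.2, 0.0, 322.3], [0.0, 475.2, 194.8], [0.0, 0.0, 1.0]] [[-0.027, -0.999, -0.025, 23.867], [-0.991, 0.03, -0.128, 565.115], [0.129, 0.021, -0.991, 1046.107], [0.0, 0.0, 0.0, 1.0]] 0.00407421875
scene [[383.1, 0.0, 326.5], [0.0, 383.1, 201.7], [0.0, 0.0, 1.0]] [[0.52, 0.854, -0.009, -285.057], [0.713, -0.439, -0.547, -356.178], [-0.471, 0.278, -0.837, 1075.038], [0.0, 0.0, 0.0, 1.0]] 0.0038203125
```

View pics/top0.png

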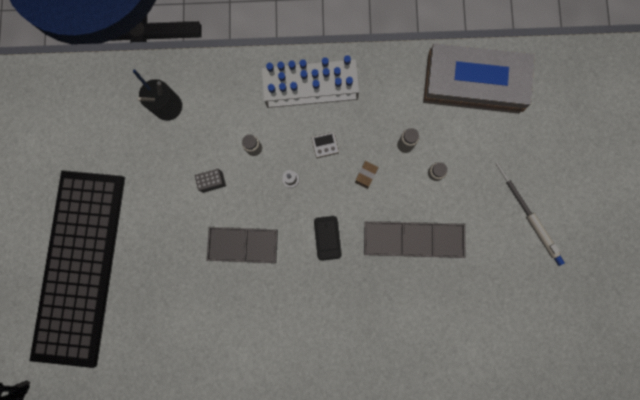

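View pics/scene0.png

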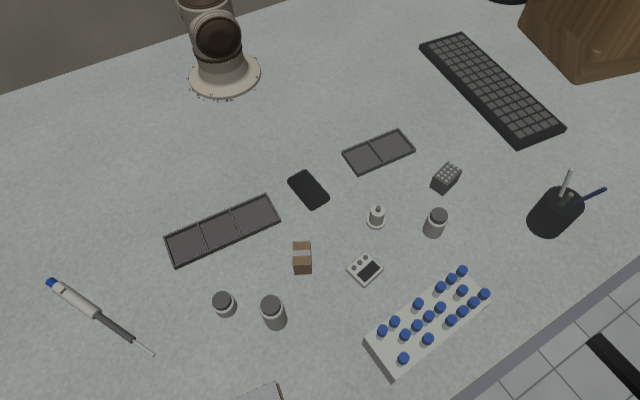

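The top view shows the bottles at (251,144), (410,139) and (438,171), the cup at (290,179) and the carton at (367,174). The tip box is at (209,180), tray_two at (243,245) and tray_three at (415,240), each with its large bay on the left. The scene view agrees: the short bottle is at (223,304), and the other two are at (273,312) and (436,222).

```bash
cat > h.py <<'E'
from plant import *
import cv2,numpy as np
def world(n,d,m=None):
    m=m or camera_model(n);v,u=np.mgrid[:400,:640];K=m["K"];K=np.array(K);T=np.linalg.inv(np.array(m["camera_from_world"]))
    c=np.stack([(u-K[0,2])/K[0,0]*d,(v-K[1,2])/K[1,1]*d,d],-1)
    return c@T[:3,:3].T+T[:3,3]
def plane(n,uv,z,m=None):
    m=m or camera_model(n);K=np.array(m["K"]);T=np.linalg.inv(np.array(m["camera_from_world"]))
    uv=np.atleast_2d(uv).astype(float);r=np.c_[uv,np.ones(len(uv))]@np.linalg.inv(K).T@T[:3,:3].T
    return T[:3,3]+r*((z-T[2,3])/r[:,2:])
E
python3 - <<'E'
from h import *
for n in("top","scene"):
    d=np.load(n+"_d.npy");W=world(n,d);z=W[...,2]
    roi=(W[...,0]>300)&(W[...,0]<720)&(abs(W[...,1])<330)&(d>0)
    print(n,"plane",np.median(z[roi]),"std",np.std(z[roi&(abs(z)<8)]))
    m=(roi&(z>22)).astype(np.uint8)
    k,l,s,c=cv2.connectedComponentsWithStats(m)
    for i in range(1,k):
        if s[i,4]<40 or s[i,4]>3000: continue
        q=W[l==i];h=np.percentile(q[:,2],92);t=q[q[:,2]>h-8]
        r=cv2.minAreaRect(t[:,:2].astype(np.float32))
        print(c[i].round(),s[i,4],"h",h.round(1),"top mean",t.mean(0).round(1),"rect",np.round(r[0],1),np.round(r[1],1),round(r[2],1))
E
```

```text
top plane -0.31875363865856343 std 2.430676115013856
[409. 139.] 350 h 92.6 top mean [ 684.6 -191.5   90.7] rect [ 684.4 -191.2] [31.5 30.6] 46.4
[251. 144.] 287 h 69.0 top mean [689.  168.8  66.7] rect [689.1 168.7] [31.8 31.5] 67.4
[367. 173.] 350 h 47.9 top mean [611.3 -94.8  45.2] rect [611.7 -94.9] [33.6 50.1] 61.6
[438. 170.] 245 h 47.1 top mean [ 615.3 -260.    44.6] rect [ 616.1 -260.2] [30.2 32.5] 43.5
[209. 179.] 466 h 45.0 top mean [609.4 267.6  41.7] rect [609.8 268.6] [38.7 58.4] 14.7
[289. 177.] 154 h 55.0 top mean [608.1  82.8  51.4] rect [609.3  82.9] [24.6 24.1] 54.2
[327. 235.] 642 h 31.6 top mean [ 4.745e+02 -4.000e-01  2.880e+01] rect [469.6  -0.9] [81.  45.7] 4.2
scene plane -0.3344942293489339 std 1.8312255734162366
[446. 175.] 489 h 44.4 top mean [610.5 267.2  41.7] rect [608.9 269. ] [39.  59.8] 14.0
[309. 187.] 583 h 30.6 top mean [477.9  -0.8  28.6] rect [4.72e+02 2.00e-01] [80.2 45.5] 5.3
[377. 213.] 226 h 55.1 top mean [609.6  83.   53.7] rect [605.3  82.8] [20.1 16.8] 54.2
[436. 220.] 478 h 67.8 top mean [689.7 168.9  66.3] rect [688.8 170. ] [31.7 31.9] 76.6
[302. 255.] 518 h 46.6 top mean [613.  -94.2  45. ] rect [611.9 -93.4] [32.5 50.1] 61.0
[223. 302.] 427 h 46.3 top mean [ 616.8 -258.7   44.8] rect [ 615.6 -258.5] [31.6 31.9] 86.3
[273. 311.] 667 h 92.2 top mean [ 686.4 -190.5   90.9] rect [ 685.8 -190.6] [32.3 31.3] 56.7
```

Run:
```python
from h import *
for n in("top","scene"):
    p=np.load(n+"_p.npy");d=np.load(n+"_d.npy");W=world(n,d);g=p.max(-1)
    P=plane(n,np.stack(np.mgrid[:640,:400][::1],-1).transpose(1,0,2).reshape(-1,2),7).reshape(400,640,3)
    roi=(P[...,0]>395)&(P[...,0]<545)&(((P[...,1]>70)&(P[...,1]<280))|((P[...,1]<-50)&(P[...,1]>-340)))
    th,m=cv2.threshold(g[roi].reshape(-1,1),0,255,cv2.THRESH_OTSU);
    M=(roi&(g<th)).astype(np.uint8)
    M=cv2.morphologyEx(M,cv2.MORPH_CLOSE,np.ones((5,5)))
    print(n,th)
    k,l,s,c=cv2.connectedComponentsWithStats(M)
    for i in range(1,k):
        if s[i,4]<500: continue
        v,u=np.where(l==i)
        for z in(0,14):
            q=plane(n,np.c_[u,v],z)[:,:2].astype(np.float32);r=cv2.minAreaRect(q);print(z,np.round(r[0],1),np.round(r[1],1),round(r[2],2))
        # rim from depth
        q=W[l==i];q=q[(q[:,2]>8)]
        r=cv2.minAreaRect(q[:,:2].astype(np.float32));print("depth rim",len(q),np.round(r[0],1),np.round(r[1],1),round(r[2],2))
```

```text
top 100.0
0 [ 460.9 -201.2] [234.5  80.1] 86.77
14 [ 460.4 -198.8] [231.6  79. ] 86.77
depth rim 603 [ 461.9 -165.6] [298.   81.4] 88.03
0 [459.  199.1] [164.9  79.8] 86.16
14 [458.6 196.4] [162.8  78.8] 86.16
depth rim 450 [454.6 130.5] [294.6  78. ] 86.17
scene 113.0
0 [453.4 202.4] [167.9  89.3] 86.2
14 [462.5 194.2] [164.5  87.5] 86.2
depth rim 439 [625.9  -2.9] [164.6 683.9] 39.95
0 [ 455.7 -198.9] [235.1  88.6] 86.88
14 [ 464.7 -199.2] [230.4  86.8] 86.88
depth rim 876 [ 664.3 -210.5] [229.4 487.8] 86.85
```

```bash
cat >> h.py <<'E'
def need(x,y,z,phi):
    o=get_obs();q=o["tool_rot"];p=np.array(o["position"])
    from scipy.spatial.transform import Rotation as R
    M=R.from_quat(q).as_matrix();f=np.degrees(np.arctan2(M[1,0],M[0,0]))
    c,s=np.cos(np.radians(phi)),np.sin(np.radians(phi));d=np.array([x,y,z])-p
    print("t",round(o["clock"],2),"at",p.round(1),"phi",round(f,2),"tilt",round(np.degrees(np.arccos(-M[2,2])),2),"w",round(o["width"],1),"grip",round(o["grasp_force"],1),
     "| wz",round(np.radians(f-phi)/.08,2),"then tx",round((d[0]*c+d[1]*s)/25,2),"ty",round((d[0]*s-d[1]*c)/25,2),"tz",round(-d[2]/25,2))
E
python3 -m handwheel '[{"wz":0.8},{"wz":0.75},{"tx":0.98,"ty":0.6},{"tx":0.98,"ty":0.6},{"tx":0.98,"ty":0.6}]'
python3 -m handwheel '[{"tx":0.98,"ty":0.6},{"tx":0.98,"ty":0.6},{"tx":0.98,"ty":0.6},{"tx":0.98,"ty":0.6},{"tx":0.98,"ty":0.6}]'
python3 -c 'from h import *
need(612,-94.5,120,-28.7)'
```

```text
t 0.1 at [229.8 580.7 230.3] phi -21.6 tilt 0.11 w 85.6 grip 0.0 | wz 1.55 then tx 26.38 ty 16.35 tz 4.41invalid input at $[0]: expected keys tx, ty, tz, wx, wy, wz, claw
invalid input at $[0]: expected keys tx, ty, tz, wx, wy, wz, claw
```

```bash
python3 -m handwheel '[{"tx":0,"ty":0,"tz":0,"wx":0,"wy":0,"wz":0.8,"claw":0},{"tx":0,"ty":0,"tz":0,"wx":0,"wy":0,"wz":0.75,"claw":0},{"tx":1,"ty":0.6,"tz":0,"wx":0,"wy":0,"wz":0,"claw":0},{"tx":1,"ty":0.6,"tz":0,"wx":0,"wy":0,"wz":0,"claw":0},{"tx":1,"ty":0.6,"tz":0,"wx":0,"wy":0,"wz":0,"claw":0}]'
python3 -m handwheel '[{"tx":1,"ty":0.6,"tz":0,"wx":0,"wy":0,"wz":0,"claw":0},{"tx":1,"ty":0.6,"tz":0,"wx":0,"wy":0,"wz":0,"claw":0},{"tx":1,"ty":0.6,"tz":0,"wx":0,"wy":0,"wz":0,"claw":0},{"tx":1,"ty":0.6,"tz":0,"wx":0,"wy":0,"wz":0,"claw":0},{"tx":0,"ty":0,"tz":0,"wx":0,"wy":0,"wz":0,"claw":0}]'
python3 -c 'from h import *
need(612,-94.5,120,-28.7)'
```

```text
clock: 0.6
position: [274.2, 504.5, 230.5]
tool_rot: [0.969, -0.248, -0.0, 0.001]
force: [0.5, 0.5, -0.3]
width: 85.5
grasp_force: 0.0
clock: 1.1
position: [333.8, 402.2, 231.1]
tool_rot: [0.968, -0.249, -0.0, 0.001]
force: [0.6, 1.3, 0.0]
width: 85.6
grasp_force: 0.0
t 1.1 at [333.8 402.2 231.1] phi -28.88 tilt 0.09 w 85.6 grip 0.0 | wz -0.04 then tx 19.3 ty 12.08 tz 4.44
```

```bash
python3 -m handwheel '[{"tx":1,"ty":0.6,"tz":0.2,"wx":0,"wy":0,"wz":0,"claw":0},{"tx":1,"ty":0.6,"tz":0.2,"wx":0,"wy":0,"wz":0,"claw":0},{"tx":1,"ty":0.6,"tz":0.2,"wx":0,"wy":0,"wz":0,"claw":0},{"tx":1,"ty":0.6,"tz":0.2,"wx":0,"wy":0,"wz":0,"claw":0},{"tx":1,"ty":0.6,"tz":0.2,"wx":0,"wy":0,"wz":0,"claw":0}]' >/dev/null
python3 -m handwheel '[{"tx":1,"ty":0.6,"tz":0.2,"wx":0,"wy":0,"wz":0,"claw":0},{"tx":1,"ty":0.6,"tz":0.2,"wx":0,"wy":0,"wz":0,"claw":0},{"tx":1,"ty":0.6,"tz":0.2,"wx":0,"wy":0,"wz":0,"claw":0},{"tx":1,"ty":0.6,"tz":0.2,"wx":0,"wy":0,"wz":0,"claw":0},{"tx":1,"ty":0.6,"tz":0.2,"wx":0,"wy":0,"wz":0,"claw":0}]' >/dev/null
python3 -m handwheel '[{"tx":1,"ty":0.6,"tz":0.2,"wx":0,"wy":0,"wz":0,"claw":0},{"tx":1,"ty":0.6,"tz":0.2,"wx":0,"wy":0,"wz":0,"claw":0},{"tx":1,"ty":0.6,"tz":0.2,"wx":0,"wy":0,"wz":0,"claw":0},{"tx":1,"ty":0.6,"tz":0.2,"wx":0,"wy":0,"wz":0,"claw":0},{"tx":1,"ty":0.6,"tz":0.2,"wx":0,"wy":0,"wz":0,"claw":0}]' >/dev/null
python3 -m handwheel '[{"tx":1,"ty":0.7,"tz":0.2,"wx":0,"wy":0,"wz":0,"claw":0},{"tx":1,"ty":0.7,"tz":0.2,"wx":0,"wy":0,"wz":0,"claw":0},{"tx":1,"ty":0.7,"tz":0.2,"wx":0,"wy":0,"wz":0,"claw":0},{"tx":1,"ty":0.7,"tz":0.2,"wx":0,"wy":0,"wz":0,"claw":0},{"tx":0.3,"ty":0.3,"tz":0.6,"wx":0,"wy":0,"wz":0,"claw":0}]'
python3 - <<'E'
from h import *
need(612,-94.5,120,-28.7)
m=camera_model("wrist");p,d=snapshot("wrist");cv2.imwrite("pics/w0.png",p[...,::-1])
W=world("wrist",d,m);z=W[...,2]
k,l,s,c=cv2.connectedComponentsWithStats(((z>30)&(z<60)&(d>0)).astype(np.uint8))
for i in range(1,k):
    if s[i,4]<500: continue
    q=W[l==i];h=np.percentile(q[:,2],90);t=q[q[:,2]>h-6]
    r=cv2.minAreaRect(t[:,:2].astype(np.float32));print(c[i].round(),s[i,4],h.round(1),t.mean(0).round(1),np.round(r[0],1),np.round(r[1],1),round(r[2],1))
E
```

```text
clock: 3.1
position: [613.3, -93.6, 121.5]
tool_rot: [0.969, -0.249, 0.002, -0.0]
force: [0.2, 0.7, -0.2]
width: 85.4
grasp_force: 0.0
t 3.1 at [613.3 -93.6 121.5] phi -28.78 tilt 0.19 w 85.4 grip 0.0 | wz -0.02 then tx -0.03 ty 0.06 tz 0.06
[20. 17.] 1569 52.7 [800.5   1.6  51.4] [803.6   2. ] [16.9 49.1] 2.9
[378.  49.] 544 57.7 [ 684.4 -174.2   55.9] [ 685.4 -177.1] [36.8 12.3] 1.7
[538.  81.] 3175 46.7 [ 617.2 -258.3   45.7] [ 616.6 -259.1] [33.2 32.4] 61.9
[320. 203.] 3467 46.7 [613.5 -95.   45.9] [612.3 -94.4] [34.1 50.4] 62.1
[124. 303.] 1121 52.7 [613.1  79.9  52.2] [615.7  79.8] [19.4 20.4] 21.2
```

View pics/w0.png

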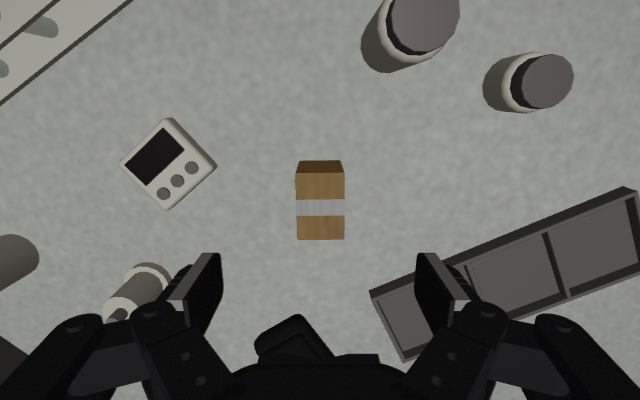

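The wrist view shows the carton at (320,203), centred and square between the fingers, so I'll descend and grip it.

```bash
python3 -m handwheel '[{"tx":0,"ty":0,"tz":0.9,"wx":0,"wy":0,"wz":0,"claw":0},{"tx":0,"ty":0,"tz":0.9,"wx":0,"wy":0,"wz":0,"claw":0},{"tx":0,"ty":0,"tz":0.9,"wx":0,"wy":0,"wz":0,"claw":0},{"tx":0,"ty":0,"tz":0.8,"wx":0,"wy":0,"wz":0,"claw":0},{"tx":0,"ty":0,"tz":0.6,"wx":0,"wy":0,"wz":0,"claw":0}]' >/dev/null
python3 -m handwheel '[{"tx":0,"ty":0,"tz":0,"wx":0,"wy":0,"wz":0,"claw":1},{"tx":0,"ty":0,"tz":0,"wx":0,"wy":0,"wz":0,"claw":1},{"tx":0,"ty":0,"tz":0,"wx":0,"wy":0,"wz":0,"claw":1},{"tx":0,"ty":0,"tz":0,"wx":0,"wy":0,"wz":0,"claw":1},{"tx":0,"ty":0,"tz":0,"wx":0,"wy":0,"wz":0,"claw":1}]'
python3 -m handwheel '[{"tx":0,"ty":0,"tz":0,"wx":0,"wy":0,"wz":0,"claw":1},{"tx":0,"ty":0,"tz":0,"wx":0,"wy":0,"wz":0,"claw":1},{"tx":0,"ty":0,"tz":0,"wx":0,"wy":0,"wz":0,"claw":1},{"tx":0,"ty":0,"tz":0,"wx":0,"wy":0,"wz":0,"claw":1},{"tx":0,"ty":0,"tz":0,"wx":0,"wy":0,"wz":0,"claw":1}]'
```

```text
clock: 4.15
position: [612.0, -91.8, 20.2]
tool_rot: [0.969, -0.248, 0.001, -0.0]
force: [-0.5, 0.3, 3.4]
width: 33.2
grasp_force: 60.8
clock: 4.65
position: [612.0, -91.8, 20.2]
tool_rot: [0.969, -0.248, 0.001, -0.0]
force: [-0.6, 2.2, 7.0]
width: 33.1
grasp_force: 60.9
```

```bash
python3 -m handwheel '[{"tx":0,"ty":0,"tz":-1,"wx":0,"wy":0,"wz":0,"claw":1},{"tx":0,"ty":0,"tz":-1,"wx":0,"wy":0,"wz":0,"claw":1},{"tx":0,"ty":0,"tz":-1,"wx":0,"wy":0,"wz":0,"claw":1},{"tx":0,"ty":0,"tz":-0.5,"wx":0,"wy":0,"wz":1,"claw":1},{"tx":0,"ty":0,"tz":0,"wx":0,"wy":0,"wz":1,"claw":1}]'
python3 -m handwheel '[{"tx":0,"ty":0,"tz":0,"wx":0,"wy":0,"wz":1,"claw":1},{"tx":0,"ty":0,"tz":0,"wx":0,"wy":0,"wz":1,"claw":1},{"tx":0,"ty":0,"tz":0,"wx":0,"wy":0,"wz":1,"claw":1},{"tx":0,"ty":0,"tz":0,"wx":0,"wy":0,"wz":1,"claw":1},{"tx":0,"ty":0,"tz":0,"wx":0,"wy":0,"wz":1,"claw":1}]' >/dev/null
python3 -m handwheel '[{"tx":0,"ty":0,"tz":0,"wx":0,"wy":0,"wz":1,"claw":1},{"tx":0,"ty":0,"tz":0,"wx":0,"wy":0,"wz":1,"claw":1},{"tx":0,"ty":0,"tz":0,"wx":0,"wy":0,"wz":1,"claw":1},{"tx":0,"ty":0,"tz":0,"wx":0,"wy":0,"wz":1,"claw":1},{"tx":0,"ty":0,"tz":0,"wx":0,"wy":0,"wz":1,"claw":1}]' >/dev/null
python3 -m handwheel '[{"tx":0,"ty":0,"tz":0,"wx":0,"wy":0,"wz":1,"claw":1},{"tx":0,"ty":0,"tz":0,"wx":0,"wy":0,"wz":1,"claw":1},{"tx":0,"ty":0,"tz":0,"wx":0,"wy":0,"wz":0,"claw":1}]' >/dev/null
python3 -c 'from h import *
need(464.4,-129.1,25.5,-93.2)'
```

```text
clock: 5.15
position: [612.1, -92.1, 108.6]
tool_rot: [0.945, -0.326, 0.002, -0.001]
force: [-0.3, -0.6, -0.6]
width: 32.9
grasp_force: 60.2
t 6.45 at [610.5 -92.1 105.8] phi -92.89 tilt 0.07 w 33.0 grip 60.2 | wz 0.07 then tx 1.8 ty 5.75 tz 3.21
```

```bash
python3 -m handwheel '[{"tx":0.3,"ty":0.95,"tz":0,"wx":0,"wy":0,"wz":0,"claw":1},{"tx":0.3,"ty":0.95,"tz":0,"wx":0,"wy":0,"wz":0,"claw":1},{"tx":0.3,"ty":0.95,"tz":0,"wx":0,"wy":0,"wz":0,"claw":1},{"tx":0.3,"ty":0.95,"tz":0,"wx":0,"wy":0,"wz":0,"claw":1},{"tx":0.3,"ty":0.95,"tz":0,"wx":0,"wy":0,"wz":0,"claw":1}]' >/dev/null
python3 -m handwheel '[{"tx":0.3,"ty":1,"tz":0,"wx":0,"wy":0,"wz":0,"claw":1},{"tx":0,"ty":0,"tz":0.8,"wx":0,"wy":0,"wz":0,"claw":1},{"tx":0,"ty":0,"tz":0.8,"wx":0,"wy":0,"wz":0,"claw":1},{"tx":0,"ty":0,"tz":0.8,"wx":0,"wy":0,"wz":0,"claw":1},{"tx":0,"ty":0,"tz":0.5,"wx":0,"wy":0,"wz":0,"claw":1}]' >/dev/null
python3 -m handwheel '[{"tx":0,"ty":0,"tz":0,"wx":0,"wy":0,"wz":0,"claw":1},{"tx":0,"ty":0,"tz":0,"wx":0,"wy":0,"wz":0,"claw":1}]'
python3 -c 'from h import *
need(464.4,-129.1,25.2,-93.2)'
```

```text
clock: 7.65
position: [465.3, -129.8, 33.9]
tool_rot: [-0.69, 0.724, 0.0, -0.0]
force: [-0.4, 0.4, -0.0]
width: 32.6
grasp_force: 60.2
t 7.65 at [ 465.3 -129.8   33.9] phi -92.8 tilt 0.02 w 32.6 grip 60.2 | wz 0.09 then tx -0.03 ty 0.04 tz 0.35
```

Lower it, release it, and lift clear.

```bash
python3 -m handwheel '[{"tx":0,"ty":0,"tz":0.2,"wx":0,"wy":0,"wz":0,"claw":1},{"tx":0,"ty":0,"tz":0.15,"wx":0,"wy":0,"wz":0,"claw":1},{"tx":0,"ty":0,"tz":0,"wx":0,"wy":0,"wz":0,"claw":1}]'
python3 -m handwheel '[{"tx":0,"ty":0,"tz":0,"wx":0,"wy":0,"wz":0,"claw":0.3},{"tx":0,"ty":0,"tz":0,"wx":0,"wy":0,"wz":0,"claw":0.2},{"tx":0,"ty":0,"tz":0,"wx":0,"wy":0,"wz":0,"claw":0},{"tx":0,"ty":0,"tz":0,"wx":0,"wy":0,"wz":0,"claw":0},{"tx":0,"ty":0,"tz":-0.5,"wx":0,"wy":0,"wz":0,"claw":0}]'
python3 -m handwheel '[{"tx":0,"ty":0,"tz":-1,"wx":0,"wy":0,"wz":0,"claw":0},{"tx":0,"ty":0,"tz":-1,"wx":0,"wy":0,"wz":0,"claw":0},{"tx":0,"ty":0,"tz":-1,"wx":0,"wy":0,"wz":0,"claw":0},{"tx":0,"ty":0,"tz":-0.5,"wx":0,"wy":0,"wz":0,"claw":0},{"tx":0,"ty":0,"tz":0,"wx":0,"wy":0,"wz":0,"claw":0}]'
python3 -c 'from h import *
need(611,82.5,100,-93.2)'
```

```text
clock: 7.95
position: [465.0, -129.7, 24.9]
tool_rot: [-0.689, 0.725, 0.0, -0.0]
force: [0.3, -0.0, -1.0]
width: 32.8
grasp_force: 60.2
clock: 8.45
position: [464.0, -129.8, 36.6]
tool_rot: [-0.689, 0.725, 0.001, -0.001]
force: [-0.2, 1.1, -0.7]
width: 85.0
grasp_force: 0.0
clock: 8.95
position: [466.6, -129.7, 127.1]
tool_rot: [-0.689, 0.724, -0.002, 0.002]
force: [0.3, -0.1, -1.1]
width: 85.5
grasp_force: 0.0
t 8.95 at [ 466.6 -129.7  127.1] phi -92.85 tilt 0.29 w 85.5 grip 0.0 | wz 0.08 then tx -8.8 ty -5.29 tz 1.08
```

```bash
python3 -m handwheel '[{"tx":-1,"ty":-0.6,"tz":0,"wx":0,"wy":0,"wz":0,"claw":0},{"tx":-1,"ty":-0.6,"tz":0,"wx":0,"wy":0,"wz":0,"claw":0},{"tx":-1,"ty":-0.6,"tz":0,"wx":0,"wy":0,"wz":0,"claw":0},{"tx":-1,"ty":-0.6,"tz":0,"wx":0,"wy":0,"wz":0,"claw":0},{"tx":-1,"ty":-0.6,"tz":0,"wx":0,"wy":0,"wz":0,"claw":0}]' >/dev/null
python3 -m handwheel '[{"tx":-1,"ty":-0.6,"tz":0,"wx":0,"wy":0,"wz":0,"claw":0},{"tx":-1,"ty":-0.6,"tz":0,"wx":0,"wy":0,"wz":0,"claw":0},{"tx":-1,"ty":-0.6,"tz":0,"wx":0,"wy":0,"wz":0,"claw":0},{"tx":-0.8,"ty":-0.5,"tz":0,"wx":0,"wy":0,"wz":0,"claw":0},{"tx":0,"ty":0,"tz":0,"wx":0,"wy":0,"wz":0,"claw":0}]'
python3 - <<'E'
from h import *
need(610,83,15,-93.2)
m=camera_model("wrist");p,d=snapshot("wrist");cv2.imwrite("pics/w1.png",p[...,::-1])
W=world("wrist",d,m);z=W[...,2]
r=(abs(W[...,0]-610)<45)&(abs(W[...,1]-83)<45)&(d>0)
for a,b in((41,48),(52,62)):
    q=W[r&(z>a)&(z<b)];R=cv2.minAreaRect(q[:,:2].astype(np.float32));print(a,len(q),q.mean(0).round(1),np.round(R[0],1),np.round(R[1],1))
E
```

```text
clock: 9.95
position: [609.5, 85.5, 123.2]
tool_rot: [-0.69, 0.724, 0.0, -0.0]
force: [-1.5, -0.5, 0.2]
width: 85.3
grasp_force: 0.0
t 9.95 at [609.5  85.5 123.2] phi -92.73 tilt 0.06 w 85.3 grip 0.0 | wz 0.1 then tx 0.1 ty -0.02 tz 4.33
41 1163 [610.2  81.9  45.7] [610.3  83.2] [29.9 29. ]
52 199 [610.2  82.5  57.3] [610.2  83.1] [10.4  8.8]
```

View pics/w1.png

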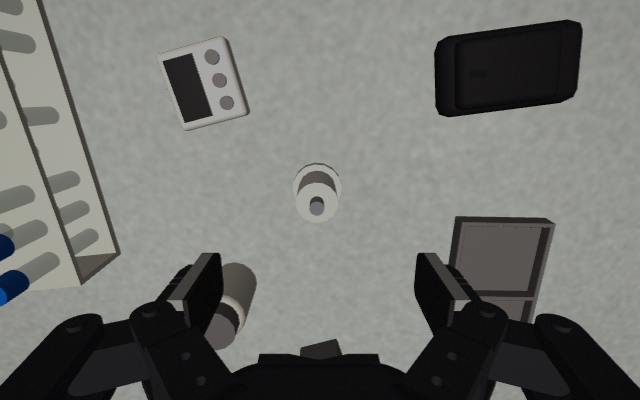

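The wrist view shows the cup centred at (317,195). The mid bottle at (235,305) is well off the closing line, so I'll descend and grip.

```bash
python3 -m handwheel '[{"tx":0.1,"ty":0,"tz":1,"wx":0,"wy":0,"wz":0,"claw":0},{"tx":0,"ty":0,"tz":1,"wx":0,"wy":0,"wz":0,"claw":0},{"tx":0,"ty":0,"tz":0.9,"wx":0,"wy":0,"wz":0,"claw":0},{"tx":0,"ty":0,"tz":0.8,"wx":0,"wy":0,"wz":0,"claw":0},{"tx":0,"ty":0,"tz":0.6,"wx":0,"wy":0,"wz":0,"claw":0}]' >/dev/null
python3 -m handwheel '[{"tx":0,"ty":0,"tz":0,"wx":0,"wy":0,"wz":0,"claw":1},{"tx":0,"ty":0,"tz":0,"wx":0,"wy":0,"wz":0,"claw":1},{"tx":0,"ty":0,"tz":0,"wx":0,"wy":0,"wz":0,"claw":1},{"tx":0,"ty":0,"tz":0,"wx":0,"wy":0,"wz":0,"claw":1},{"tx":0,"ty":0,"tz":0,"wx":0,"wy":0,"wz":0,"claw":1}]' >/dev/null
python3 -m handwheel '[{"tx":0,"ty":0,"tz":0,"wx":0,"wy":0,"wz":0,"claw":1},{"tx":0,"ty":0,"tz":0,"wx":0,"wy":0,"wz":0,"claw":1},{"tx":0,"ty":0,"tz":0,"wx":0,"wy":0,"wz":0,"claw":1}]'
python3 -m handwheel '[{"tx":0,"ty":0,"tz":-1,"wx":0,"wy":0,"wz":0,"claw":1},{"tx":0,"ty":0,"tz":-1,"wx":0,"wy":0,"wz":0,"claw":1},{"tx":0,"ty":0,"tz":-1,"wx":0,"wy":0,"wz":0,"claw":1},{"tx":0,"ty":0,"tz":-1,"wx":0,"wy":0,"wz":0,"claw":1},{"tx":0,"ty":0,"tz":0,"wx":0,"wy":0,"wz":0,"claw":1}]'
python3 -c 'from h import *
need(460,-207,110,-93.2)'
```

```text
clock: 11.3
position: [609.3, 81.1, 19.0]
tool_rot: [-0.689, 0.724, -0.001, 0.001]
force: [-0.6, 0.4, 6.5]
width: 28.2
grasp_force: 59.2
clock: 11.8
position: [610.5, 81.5, 121.4]
tool_rot: [-0.689, 0.724, -0.002, 0.003]
force: [0.2, 0.9, 0.1]
width: 28.4
grasp_force: 59.2
t 11.8 at [610.5  81.5 121.4] phi -92.83 tilt 0.44 w 28.4 grip 59.2 | wz 0.08 then tx 11.86 ty 5.37 tz 0.45
```

```bash
python3 -m handwheel '[{"tx":1,"ty":0.45,"tz":0,"wx":0,"wy":0,"wz":0,"claw":1},{"tx":1,"ty":0.45,"tz":0,"wx":0,"wy":0,"wz":0,"claw":1},{"tx":1,"ty":0.45,"tz":0,"wx":0,"wy":0,"wz":0,"claw":1},{"tx":1,"ty":0.45,"tz":0,"wx":0,"wy":0,"wz":0,"claw":1},{"tx":1,"ty":0.45,"tz":0,"wx":0,"wy":0,"wz":0,"claw":1}]' >/dev/null
python3 -m handwheel '[{"tx":1,"ty":0.45,"tz":0,"wx":0,"wy":0,"wz":0,"claw":1},{"tx":1,"ty":0.45,"tz":0,"wx":0,"wy":0,"wz":0,"claw":1},{"tx":1,"ty":0.45,"tz":0,"wx":0,"wy":0,"wz":0,"claw":1},{"tx":1,"ty":0.45,"tz":0,"wx":0,"wy":0,"wz":0,"claw":1},{"tx":1,"ty":0.45,"tz":0,"wx":0,"wy":0,"wz":0,"claw":1}]' >/dev/null
python3 -m handwheel '[{"tx":1,"ty":0.45,"tz":0,"wx":0,"wy":0,"wz":0,"claw":1},{"tx":0.9,"ty":0.4,"tz":0.6,"wx":0,"wy":0,"wz":0,"claw":1},{"tx":0,"ty":0,"tz":1,"wx":0,"wy":0,"wz":0,"claw":1},{"tx":0,"ty":0,"tz":1,"wx":0,"wy":0,"wz":0,"claw":1},{"tx":0,"ty":0,"tz":0.6,"wx":0,"wy":0,"wz":0,"claw":1}]' >/dev/null
python3 -m handwheel '[{"tx":0,"ty":0,"tz":0,"wx":0,"wy":0,"wz":0,"claw":1},{"tx":0,"ty":0,"tz":0,"wx":0,"wy":0,"wz":0,"claw":1}]'
python3 -c 'from h import *
need(460,-208,24,-93.2)'
```

```text
clock: 13.5
position: [459.7, -209.6, 37.2]
tool_rot: [-0.689, 0.725, 0.0, -0.0]
force: [-0.4, -0.5, -0.4]
width: 28.1
grasp_force: 59.3
t 13.5 at [ 459.7 -209.6   37.2] phi -92.86 tilt 0.07 w 28.1 grip 59.3 | wz 0.07 then tx -0.06 ty -0.01 tz 0.53
```

```bash
python3 -m handwheel '[{"tx":0,"ty":0,"tz":0.3,"wx":0,"wy":0,"wz":0,"claw":1},{"tx":0,"ty":0,"tz":0.25,"wx":0,"wy":0,"wz":0,"claw":1},{"tx":0,"ty":0,"tz":0,"wx":0,"wy":0,"wz":0,"claw":1}]'
python3 -m handwheel '[{"tx":0,"ty":0,"tz":0,"wx":0,"wy":0,"wz":0,"claw":0.3},{"tx":0,"ty":0,"tz":0,"wx":0,"wy":0,"wz":0,"claw":0.2},{"tx":0,"ty":0,"tz":0,"wx":0,"wy":0,"wz":0,"claw":0},{"tx":0,"ty":0,"tz":0,"wx":0,"wy":0,"wz":0,"claw":0},{"tx":0,"ty":0,"tz":-0.5,"wx":0,"wy":0,"wz":0,"claw":0}]'
python3 -m handwheel '[{"tx":0,"ty":0,"tz":-1,"wx":0,"wy":0,"wz":0,"claw":0},{"tx":0,"ty":0,"tz":-1,"wx":0,"wy":0,"wz":0,"claw":0},{"tx":0,"ty":0,"tz":-1,"wx":0,"wy":0,"wz":0,"claw":0},{"tx":0,"ty":0,"tz":-1,"wx":0,"wy":0,"wz":0,"claw":0},{"tx":0,"ty":0,"tz":-0.5,"wx":0,"wy":0,"wz":0,"claw":0}]' >/dev/null
python3 - <<'E'
from h import *
need(685.3,-191,150,-93.2)
p,d=snapshot("wrist");cv2.imwrite("pics/w2.png",p[...,::-1])
E
```

```text
clock: 13.8
position: [459.6, -209.5, 23.3]
tool_rot: [-0.689, 0.725, 0.0, -0.0]
force: [0.7, -0.5, -1.7]
width: 28.4
grasp_force: 59.3
clock: 14.3
position: [458.8, -209.4, 35.3]
tool_rot: [-0.689, 0.725, 0.001, -0.001]
force: [0.4, 0.7, 0.2]
width: 85.7
grasp_force: 0.0
t 14.8 at [ 461.  -209.8  151.4] phi -92.84 tilt 0.24 w 85.7 grip 0.0 | wz 0.08 then tx -1.25 ty -8.92 tz 0.05
```

View pics/w2.png

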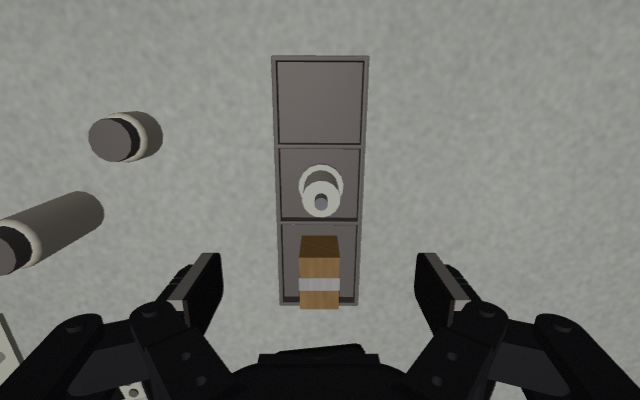

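The wrist view shows the carton at (319,275) and the cup at (321,190), both upright. Perspective makes the bays hard to compare by eye, so I'll measure their lengths by ray casting before going on.

Run:
```python
from h import *
print(plane("wrist",[[320,58],[320,147],[320,221],[320,303]],14).round(1).tolist())
p=np.load("top_p.npy")
for n,row in(("t3",[[364,240],[402,240],[432,240],[465,240]]),("t2",[[208,245],[246,245],[278,245]])): print(n,plane("top",row,14)[:,1].round(1))
big=cv2.resize(p[215:275,195:475,::-1],None,fx=2.8,fy=2.8,interpolation=cv2.INTER_CUBIC);cv2.imwrite("pics/trays.png",cv2.convertScaleAbs(big,alpha=1.6))
```

```text
[[456.0, -312.8, 14.0], [459.4, -242.2, 14.0], [462.6, -174.5, 14.0], [466.9, -87.4, 14.0]]
t3 [ -84.7 -171.5 -239.8 -314.6]
t2 [275.1 187.  113.1]
```

View pics/trays.png

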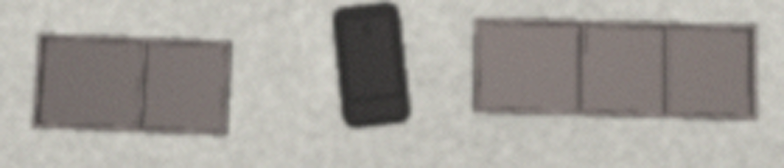

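The crop confirms the large bays are at +y: the left bay of tray_three spans columns 475-580 and that of tray_two 35-145. The ray-cast lengths agree. Next is the tall bottle.

```bash
python3 -m handwheel '[{"tx":-0.2,"ty":-1,"tz":0,"wx":0,"wy":0,"wz":0,"claw":0},{"tx":-0.1,"ty":-1,"tz":0,"wx":0,"wy":0,"wz":0,"claw":0},{"tx":-0.2,"ty":-1,"tz":0,"wx":0,"wy":0,"wz":0,"claw":0},{"tx":-0.1,"ty":-1,"tz":0,"wx":0,"wy":0,"wz":0,"claw":0},{"tx":-0.2,"ty":-1,"tz":0,"wx":0,"wy":0,"wz":0,"claw":0}]' >/dev/null
python3 -m handwheel '[{"tx":-0.1,"ty":-1,"tz":0,"wx":0,"wy":0,"wz":0,"claw":0},{"tx":-0.1,"ty":-1,"tz":0,"wx":0,"wy":0,"wz":0,"claw":0},{"tx":-0.1,"ty":-1,"tz":0,"wx":0,"wy":0,"wz":0,"claw":0},{"tx":-0.15,"ty":-0.9,"tz":0,"wx":0,"wy":0,"wz":0,"claw":0},{"tx":0,"ty":0,"tz":0,"wx":0,"wy":0,"wz":0,"claw":0}]' >/dev/null
python3 - <<'E'
from h import *
need(685.3,-191,35,-93.2)
m=camera_model("wrist");p,d=snapshot("wrist")
W=world("wrist",d,m);z=W[...,2]
q=W[(abs(W[...,0]-686)<45)&(abs(W[...,1]+191)<45)&(d>0)&(z>85)&(z<99)];R=cv2.minAreaRect(q[:,:2].astype(np.float32));print(len(q),q.mean(0).round(1),np.round(R[0],1),np.round(R[1],1))
E
```

```text
t 15.85 at [ 685.6 -189.   146.8] phi -92.82 tilt 0.04 w 85.7 grip 0.0 | wz 0.08 then tx 0.08 ty 0.01 tz 4.47
1995 [ 685.7 -192.3   91.7] [ 685.6 -191.3] [32.5 31.7]
```

```bash
python3 -m handwheel '[{"tx":0.1,"ty":0,"tz":0.9,"wx":0,"wy":0,"wz":0,"claw":0},{"tx":0,"ty":0,"tz":1,"wx":0,"wy":0,"wz":0,"claw":0},{"tx":0,"ty":0,"tz":1,"wx":0,"wy":0,"wz":0,"claw":0},{"tx":0,"ty":0,"tz":1,"wx":0,"wy":0,"wz":0,"claw":0},{"tx":0,"ty":0,"tz":0.6,"wx":0,"wy":0,"wz":0,"claw":0}]' >/dev/null
python3 -m handwheel '[{"tx":0,"ty":0,"tz":0,"wx":0,"wy":0,"wz":0,"claw":1},{"tx":0,"ty":0,"tz":0,"wx":0,"wy":0,"wz":0,"claw":1},{"tx":0,"ty":0,"tz":0,"wx":0,"wy":0,"wz":0,"claw":1},{"tx":0,"ty":0,"tz":0,"wx":0,"wy":0,"wz":0,"claw":1},{"tx":0,"ty":0,"tz":0,"wx":0,"wy":0,"wz":0,"claw":1}]' >/dev/null
python3 -m handwheel '[{"tx":0,"ty":0,"tz":0,"wx":0,"wy":0,"wz":0,"claw":1},{"tx":0,"ty":0,"tz":0,"wx":0,"wy":0,"wz":0,"claw":1}]'
python3 -m handwheel '[{"tx":0,"ty":0,"tz":-1,"wx":0,"wy":0,"wz":0,"claw":1},{"tx":0,"ty":0,"tz":-1,"wx":0,"wy":0,"wz":0,"claw":1},{"tx":0,"ty":0,"tz":-1,"wx":0,"wy":0,"wz":0,"claw":1},{"tx":0,"ty":0,"tz":-0.6,"wx":0,"wy":0,"wz":0,"claw":1},{"tx":0,"ty":0,"tz":0,"wx":0,"wy":0,"wz":0,"claw":1}]'
python3 -c 'from h import *
need(456,-277,45,-93.2)'
```

```text
clock: 17.1
position: [684.9, -192.2, 38.4]
tool_rot: [-0.689, 0.724, -0.001, 0.001]
force: [0.2, 0.3, 5.6]
width: 38.5
grasp_force: 60.5
clock: 17.6
position: [684.9, -192.1, 128.9]
tool_rot: [-0.689, 0.725, -0.002, 0.002]
force: [-0.1, -0.4, -0.5]
width: 38.9
grasp_force: 60.4
t 17.6 at [ 684.9 -192.1  128.9] phi -92.86 tilt 0.27 w 38.9 grip 60.4 | wz 0.07 then tx 3.9 ty 8.95 tz 3.36
```

```bash
python3 -m handwheel '[{"tx":0.4,"ty":1,"tz":0,"wx":0,"wy":0,"wz":0,"claw":1},{"tx":0.4,"ty":1,"tz":0,"wx":0,"wy":0,"wz":0,"claw":1},{"tx":0.4,"ty":1,"tz":0,"wx":0,"wy":0,"wz":0,"claw":1},{"tx":0.4,"ty":1,"tz":0,"wx":0,"wy":0,"wz":0,"claw":1},{"tx":0.5,"ty":1,"tz":0,"wx":0,"wy":0,"wz":0,"claw":1}]' >/dev/null
python3 -m handwheel '[{"tx":0.5,"ty":1,"tz":0,"wx":0,"wy":0,"wz":0,"claw":1},{"tx":0.5,"ty":1,"tz":0,"wx":0,"wy":0,"wz":0,"claw":1},{"tx":0.4,"ty":1,"tz":0,"wx":0,"wy":0,"wz":0,"claw":1},{"tx":0.4,"ty":0.9,"tz":0,"wx":0,"wy":0,"wz":0,"claw":1},{"tx":0,"ty":0,"tz":1,"wx":0,"wy":0,"wz":0,"claw":1}]' >/dev/null
python3 -m handwheel '[{"tx":0,"ty":0,"tz":1,"wx":0,"wy":0,"wz":0,"claw":1},{"tx":0,"ty":0,"tz":0.8,"wx":0,"wy":0,"wz":0,"claw":1},{"tx":0,"ty":0,"tz":0,"wx":0,"wy":0,"wz":0,"claw":1},{"tx":0,"ty":0,"tz":0,"wx":0,"wy":0,"wz":0,"claw":1}]'
python3 -c 'from h import *
need(456,-277,43.4,-93.2)'
```

```text
clock: 19.0
position: [456.0, -278.2, 55.6]
tool_rot: [-0.689, 0.725, 0.001, -0.001]
force: [-0.1, -0.5, -1.1]
width: 38.8
grasp_force: 60.5
t 19.0 at [ 456.  -278.2   55.6] phi -92.86 tilt 0.12 w 38.8 grip 60.5 | wz 0.07 then tx -0.05 ty 0.0 tz 0.49
```

```bash
python3 -m handwheel '[{"tx":0,"ty":0,"tz":0.3,"wx":0,"wy":0,"wz":0,"claw":1},{"tx":0,"ty":0,"tz":0.2,"wx":0,"wy":0,"wz":0,"claw":1},{"tx":0,"ty":0,"tz":0,"wx":0,"wy":0,"wz":0,"claw":1}]'
python3 -m handwheel '[{"tx":0,"ty":0,"tz":0,"wx":0,"wy":0,"wz":0,"claw":0.3},{"tx":0,"ty":0,"tz":0,"wx":0,"wy":0,"wz":0,"claw":0.2},{"tx":0,"ty":0,"tz":0,"wx":0,"wy":0,"wz":0,"claw":0},{"tx":0,"ty":0,"tz":0,"wx":0,"wy":0,"wz":0,"claw":0},{"tx":0,"ty":0,"tz":-0.5,"wx":0,"wy":0,"wz":0,"claw":0}]'
python3 -m handwheel '[{"tx":0,"ty":0,"tz":-1,"wx":0,"wy":0,"wz":0,"claw":0},{"tx":0,"ty":0,"tz":-1,"wx":0,"wy":0,"wz":0,"claw":0},{"tx":0,"ty":0,"tz":-1,"wx":0,"wy":0,"wz":0,"claw":0},{"tx":0,"ty":0,"tz":-0.6,"wx":0,"wy":0,"wz":0,"claw":0},{"tx":0,"ty":0,"tz":0,"wx":0,"wy":0,"wz":0,"claw":0}]' >/dev/null
python3 -c 'from h import *
need(616,-259.3,110,-93.2)'
```

```text
clock: 19.3
position: [456.2, -278.1, 43.4]
tool_rot: [-0.689, 0.725, 0.0, -0.0]
force: [-0.1, 0.9, -1.2]
width: 38.9
grasp_force: 60.5
clock: 19.8
position: [455.4, -277.9, 55.5]
tool_rot: [-0.689, 0.725, 0.002, -0.001]
force: [0.9, 0.7, -0.6]
width: 85.8
grasp_force: 0.0
t 20.3 at [ 458.2 -278.9  149.8] phi -92.84 tilt 0.4 w 85.3 grip 0.0 | wz 0.08 then tx -1.14 ty -6.26 tz 1.59
```

Now the short bottle.

```bash
python3 -m handwheel '[{"tx":-0.2,"ty":-1,"tz":0,"wx":0,"wy":0,"wz":0,"claw":0},{"tx":-0.2,"ty":-1,"tz":0,"wx":0,"wy":0,"wz":0,"claw":0},{"tx":-0.2,"ty":-1,"tz":0,"wx":0,"wy":0,"wz":0,"claw":0},{"tx":-0.2,"ty":-1,"tz":0,"wx":0,"wy":0,"wz":0,"claw":0},{"tx":-0.2,"ty":-1,"tz":0.5,"wx":0,"wy":0,"wz":0,"claw":0}]' >/dev/null
python3 -m handwheel '[{"tx":-0.1,"ty":-1,"tz":0.5,"wx":0,"wy":0,"wz":0,"claw":0},{"tx":0,"ty":-0.25,"tz":0.5,"wx":0,"wy":0,"wz":0,"claw":0},{"tx":0,"ty":0,"tz":0,"wx":0,"wy":0,"wz":0,"claw":0}]' >/dev/null
python3 - <<'E'
from h import *
need(616,-259.3,15,-93.2)
m=camera_model("wrist");p,d=snapshot("wrist")
W=world("wrist",d,m);z=W[...,2]
q=W[(abs(W[...,0]-616)<45)&(abs(W[...,1]+259)<45)&(d>0)&(z>41)&(z<52)];R=cv2.minAreaRect(q[:,:2].astype(np.float32));print(len(q),q.mean(0).round(1),np.round(R[0],1),np.round(R[1],1))
E
```

```text
t 21.1 at [ 612.5 -257.9  105.2] phi -92.88 tilt 0.37 w 85.4 grip 0.0 | wz 0.07 then tx 0.05 ty -0.14 tz 3.61
1884 [ 616.2 -260.6   45.8] [ 616.2 -260. ] [32.4 32.1]
```

```bash
python3 -m handwheel '[{"tx":0.05,"ty":-0.15,"tz":0.9,"wx":0,"wy":0,"wz":0,"claw":0},{"tx":0,"ty":0,"tz":1,"wx":0,"wy":0,"wz":0,"claw":0},{"tx":0,"ty":0,"tz":1,"wx":0,"wy":0,"wz":0,"claw":0},{"tx":0,"ty":0,"tz":0.7,"wx":0,"wy":0,"wz":0,"claw":0},{"tx":0,"ty":0,"tz":0,"wx":0,"wy":0,"wz":0,"claw":0}]' >/dev/null
python3 -m handwheel '[{"tx":0,"ty":0,"tz":0,"wx":0,"wy":0,"wz":0,"claw":1},{"tx":0,"ty":0,"tz":0,"wx":0,"wy":0,"wz":0,"claw":1},{"tx":0,"ty":0,"tz":0,"wx":0,"wy":0,"wz":0,"claw":1},{"tx":0,"ty":0,"tz":0,"wx":0,"wy":0,"wz":0,"claw":1},{"tx":0,"ty":0,"tz":0,"wx":0,"wy":0,"wz":0,"claw":1}]' >/dev/null
python3 -m handwheel '[{"tx":0,"ty":0,"tz":0,"wx":0,"wy":0,"wz":0,"claw":1},{"tx":0,"ty":0,"tz":0,"wx":0,"wy":0,"wz":0,"claw":1}]'
python3 -m handwheel '[{"tx":0,"ty":0,"tz":-1,"wx":0,"wy":0,"wz":0,"claw":1},{"tx":0,"ty":0,"tz":-1,"wx":0,"wy":0,"wz":0,"claw":1},{"tx":0,"ty":0,"tz":-1,"wx":0,"wy":0,"wz":0,"claw":1},{"tx":0,"ty":0,"tz":-1,"wx":0,"wy":0,"wz":0,"claw":1},{"tx":0,"ty":0,"tz":-1,"wx":0,"wy":0,"wz":0,"claw":1}]'
python3 - <<'E'
from h import *
need(456,154,110,-93.2)
p,d=snapshot("wrist");cv2.imwrite("pics/w3.png",p[...,::-1])
E
```

```text
clock: 22.35
position: [618.7, -260.4, 21.1]
tool_rot: [-0.689, 0.724, -0.001, 0.001]
force: [-1.1, -0.4, 5.6]
width: 36.5
grasp_force: 59.3
clock: 22.85
position: [617.5, -259.9, 145.1]
tool_rot: [-0.689, 0.725, -0.0, 0.0]
force: [-0.1, -0.7, -0.9]
width: 36.9
grasp_force: 60.3
t 22.85 at [ 617.5 -259.9  145.1] phi -92.87 tilt 0.03 w 36.9 grip 60.3 | wz 0.07 then tx -16.17 ty 7.37 tz 1.4
```

View pics/w3.png

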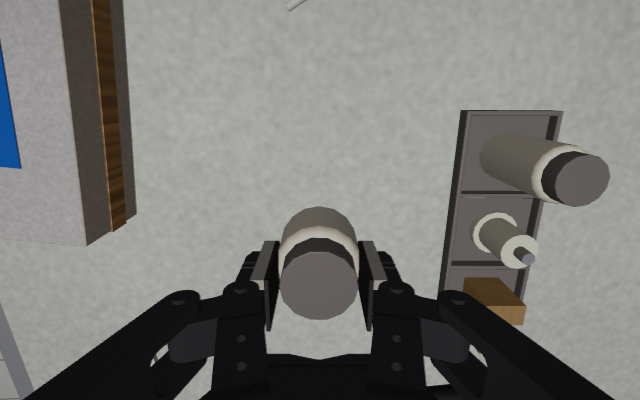

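The bottle is held upright at (320,270), and the tall bottle, cup and carton stand in their bays on the right. I'll carry it to tray_two.

```bash
python3 -m handwheel '[{"tx":-1,"ty":0.4,"tz":0,"wx":0,"wy":0,"wz":0,"claw":1},{"tx":-1,"ty":0.4,"tz":0,"wx":0,"wy":0,"wz":0,"claw":1},{"tx":-1,"ty":0.4,"tz":0,"wx":0,"wy":0,"wz":0,"claw":1},{"tx":-1,"ty":0.4,"tz":0,"wx":0,"wy":0,"wz":0,"claw":1},{"tx":-1,"ty":0.4,"tz":0,"wx":0,"wy":0,"wz":0,"claw":1}]' >/dev/null
python3 -m handwheel '[{"tx":-1,"ty":0.5,"tz":0,"wx":0,"wy":0,"wz":0,"claw":1},{"tx":-1,"ty":0.5,"tz":0,"wx":0,"wy":0,"wz":0,"claw":1},{"tx":-1,"ty":0.5,"tz":0,"wx":0,"wy":0,"wz":0,"claw":1},{"tx":-1,"ty":0.5,"tz":0,"wx":0,"wy":0,"wz":0,"claw":1},{"tx":-1,"ty":0.5,"tz":0,"wx":0,"wy":0,"wz":0,"claw":1}]' >/dev/null
python3 -m handwheel '[{"tx":-1,"ty":0.5,"tz":0,"wx":0,"wy":0,"wz":0,"claw":1},{"tx":-1,"ty":0.5,"tz":0,"wx":0,"wy":0,"wz":0,"claw":1},{"tx":-1,"ty":0.5,"tz":0,"wx":0,"wy":0,"wz":0,"claw":1},{"tx":-1,"ty":0.5,"tz":0,"wx":0,"wy":0,"wz":0,"claw":1},{"tx":-1,"ty":0.4,"tz":0,"wx":0,"wy":0,"wz":0,"claw":1}]' >/dev/null
python3 -m handwheel '[{"tx":-1,"ty":0.4,"tz":0.3,"wx":0,"wy":0,"wz":0,"claw":1},{"tx":-0.15,"ty":0,"tz":1,"wx":0,"wy":0,"wz":0,"claw":1},{"tx":0,"ty":0,"tz":1,"wx":0,"wy":0,"wz":0,"claw":1},{"tx":0,"ty":0,"tz":1,"wx":0,"wy":0,"wz":0,"claw":1},{"tx":0,"ty":0,"tz":0.8,"wx":0,"wy":0,"wz":0,"claw":1}]' >/dev/null
python3 -m handwheel '[{"tx":0,"ty":0,"tz":0,"wx":0,"wy":0,"wz":0,"claw":1},{"tx":0,"ty":0,"tz":0,"wx":0,"wy":0,"wz":0,"claw":1}]'
python3 -c 'from h import *
need(456,153,26,-93.2)'
```

```text
clock: 25.1
position: [455.8, 152.5, 41.7]
tool_rot: [-0.689, 0.724, -0.0, 0.0]
force: [-0.3, -0.2, -0.6]
width: 36.5
grasp_force: 60.3
t 25.1 at [455.8 152.5  41.7] phi -92.84 tilt 0.02 w 36.5 grip 60.3 | wz 0.08 then tx -0.02 ty -0.0 tz 0.63
```

```bash
python3 -m handwheel '[{"tx":0,"ty":0,"tz":0.35,"wx":0,"wy":0,"wz":0,"claw":1},{"tx":0,"ty":0,"tz":0.25,"wx":0,"wy":0,"wz":0,"claw":1},{"tx":0,"ty":0,"tz":0,"wx":0,"wy":0,"wz":0,"claw":1}]'
python3 -m handwheel '[{"tx":0,"ty":0,"tz":0,"wx":0,"wy":0,"wz":0,"claw":0.3},{"tx":0,"ty":0,"tz":0,"wx":0,"wy":0,"wz":0,"claw":0.2},{"tx":0,"ty":0,"tz":0,"wx":0,"wy":0,"wz":0,"claw":0},{"tx":0,"ty":0,"tz":0,"wx":0,"wy":0,"wz":0,"claw":0},{"tx":0,"ty":0,"tz":-0.5,"wx":0,"wy":0,"wz":0,"claw":0}]'
python3 -m handwheel '[{"tx":0,"ty":0,"tz":-1,"wx":0,"wy":0,"wz":0,"claw":0},{"tx":0,"ty":0,"tz":-1,"wx":0,"wy":0,"wz":0,"claw":0},{"tx":0,"ty":0,"tz":-1,"wx":0,"wy":0,"wz":-1,"claw":0},{"tx":0,"ty":0,"tz":-0.5,"wx":0,"wy":0,"wz":-1,"claw":0},{"tx":0,"ty":0,"tz":0,"wx":0,"wy":0,"wz":-1,"claw":0}]' >/dev/null
python3 -m handwheel '[{"tx":0,"ty":0,"tz":0,"wx":0,"wy":0,"wz":-0.8,"claw":0},{"tx":0,"ty":0,"tz":0,"wx":0,"wy":0,"wz":0,"claw":0}]' >/dev/null
python3 -c 'from h import *
need(609.5,268.5,110,-75.5)'
```

```text
clock: 25.4
position: [455.2, 152.1, 25.9]
tool_rot: [-0.689, 0.725, 0.0, -0.0]
force: [-0.3, 0.0, -0.3]
width: 36.8
grasp_force: 60.3
clock: 25.9
position: [454.6, 151.7, 37.9]
tool_rot: [-0.689, 0.725, 0.0, -0.002]
force: [0.3, 1.0, 0.2]
width: 85.7
grasp_force: 0.0
t 26.6 at [455.5 152.3 126.6] phi -75.46 tilt 0.03 w 85.5 grip 0.0 | wz 0.01 then tx -2.96 ty -7.13 tz 0.66
```

```bash
python3 -m handwheel '[{"tx":-0.4,"ty":-1,"tz":0,"wx":0,"wy":0,"wz":0,"claw":0},{"tx":-0.4,"ty":-1,"tz":0,"wx":0,"wy":0,"wz":0,"claw":0},{"tx":-0.4,"ty":-1,"tz":0,"wx":0,"wy":0,"wz":0,"claw":0},{"tx":-0.4,"ty":-1,"tz":0,"wx":0,"wy":0,"wz":0,"claw":0},{"tx":-0.4,"ty":-1,"tz":0,"wx":0,"wy":0,"wz":0,"claw":0}]' >/dev/null
python3 -m handwheel '[{"tx":-0.5,"ty":-1,"tz":0,"wx":0,"wy":0,"wz":0,"claw":0},{"tx":-0.45,"ty":-1,"tz":0.4,"wx":0,"wy":0,"wz":0,"claw":0},{"tx":0,"ty":-0.1,"tz":0,"wx":0,"wy":0,"wz":0,"claw":0},{"tx":0,"ty":0,"tz":0,"wx":0,"wy":0,"wz":0,"claw":0}]' >/dev/null
python3 - <<'E'
from h import *
need(609.5,268.5,16,-75.5)
m=camera_model("wrist");p,d=snapshot("wrist");cv2.imwrite("pics/w4.png",p[...,::-1])
W=world("wrist",d,m);z=W[...,2]
q=W[(abs(W[...,0]-610)<50)&(abs(W[...,1]-268)<50)&(d>0)&(z>37)&(z<50)];R=cv2.minAreaRect(q[:,:2].astype(np.float32));print(len(q),q.mean(0).round(1),np.round(R[0],1),np.round(R[1],1),R[2])
E
```

```text
t 27.5 at [608.6 268.2 115.1] phi -75.51 tilt 0.13 w 85.3 grip 0.0 | wz -0.0 then tx -0.0 ty -0.04 tz 3.96
4272 [610.4 267.3  42.5] [609.9 269.2] [38.1 57.9] 14.282200813293457
```

View pics/w4.png

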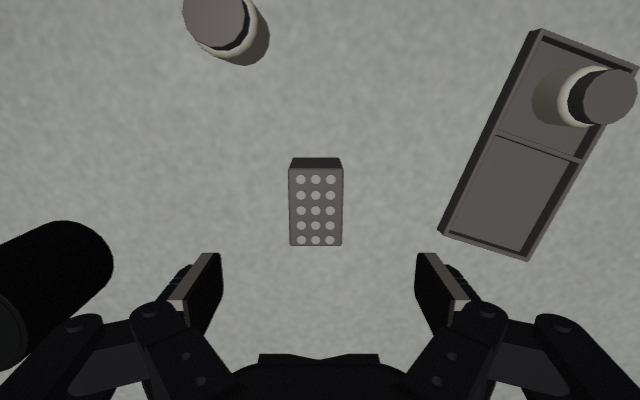

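The wrist view shows the tip box square between the fingers at (316,207), and the short bottle upright in tray_two at (570,95). The pen cup at (50,290) is clear of the fingers.

```bash
python3 -m handwheel '[{"tx":0,"ty":-0.05,"tz":0.9,"wx":0,"wy":0,"wz":0,"claw":0},{"tx":0,"ty":0,"tz":1,"wx":0,"wy":0,"wz":0,"claw":0},{"tx":0,"ty":0,"tz":1,"wx":0,"wy":0,"wz":0,"claw":0},{"tx":0,"ty":0,"tz":1,"wx":0,"wy":0,"wz":0,"claw":0},{"tx":0,"ty":0,"tz":0,"wx":0,"wy":0,"wz":0,"claw":0}]' >/dev/null
python3 -m handwheel '[{"tx":0,"ty":0,"tz":0,"wx":0,"wy":0,"wz":0,"claw":1},{"tx":0,"ty":0,"tz":0,"wx":0,"wy":0,"wz":0,"claw":1},{"tx":0,"ty":0,"tz":0,"wx":0,"wy":0,"wz":0,"claw":1},{"tx":0,"ty":0,"tz":0,"wx":0,"wy":0,"wz":0,"claw":1},{"tx":0,"ty":0,"tz":0,"wx":0,"wy":0,"wz":0,"claw":1}]' >/dev/null
python3 -m handwheel '[{"tx":0,"ty":0,"tz":0,"wx":0,"wy":0,"wz":0,"claw":1},{"tx":0,"ty":0,"tz":0,"wx":0,"wy":0,"wz":0,"claw":1}]'
python3 -m handwheel '[{"tx":0,"ty":0,"tz":-1,"wx":0,"wy":0,"wz":0,"claw":1},{"tx":0,"ty":0,"tz":-1,"wx":0,"wy":0,"wz":0,"claw":1},{"tx":0,"ty":0,"tz":-1,"wx":0,"wy":0,"wz":0,"claw":1},{"tx":0,"ty":0,"tz":-0.6,"wx":0,"wy":0,"wz":1,"claw":1},{"tx":0,"ty":0,"tz":0,"wx":0,"wy":0,"wz":1,"claw":1}]' >/dev/null
python3 -m handwheel '[{"tx":0,"ty":0,"tz":0,"wx":0,"wy":0,"wz":1,"claw":1},{"tx":0,"ty":0,"tz":0,"wx":0,"wy":0,"wz":0.9,"claw":1},{"tx":0,"ty":0,"tz":0,"wx":0,"wy":0,"wz":0,"claw":1}]'
python3 -c 'from h import *
need(461.3,231,26,-93.5)'
```

```text
clock: 28.75
position: [611.1, 269.4, 20.8]
tool_rot: [0.791, -0.612, 0.001, -0.002]
force: [0.1, 0.2, 6.3]
width: 37.0
grasp_force: 62.0
clock: 29.55
position: [609.7, 268.4, 108.6]
tool_rot: [-0.686, 0.727, 0.0, -0.0]
force: [-0.0, 0.2, 0.6]
width: 36.9
grasp_force: 61.2
t 29.55 at [609.7 268.4 108.6] phi -93.33 tilt 0.04 w 36.9 grip 61.2 | wz 0.04 then tx 1.86 ty 5.83 tz 3.3
```

```bash
python3 -m handwheel '[{"tx":0.3,"ty":0.95,"tz":0,"wx":0,"wy":0,"wz":0,"claw":1},{"tx":0.3,"ty":0.95,"tz":0,"wx":0,"wy":0,"wz":0,"claw":1},{"tx":0.3,"ty":0.95,"tz":0,"wx":0,"wy":0,"wz":0,"claw":1},{"tx":0.3,"ty":1,"tz":0,"wx":0,"wy":0,"wz":0,"claw":1},{"tx":0.3,"ty":1,"tz":0,"wx":0,"wy":0,"wz":0,"claw":1}]' >/dev/null
python3 -m handwheel '[{"tx":0.35,"ty":1,"tz":0,"wx":0,"wy":0,"wz":0,"claw":1},{"tx":0,"ty":0,"tz":1,"wx":0,"wy":0,"wz":0,"claw":1},{"tx":0,"ty":0,"tz":1,"wx":0,"wy":0,"wz":0,"claw":1},{"tx":0,"ty":0,"tz":0.8,"wx":0,"wy":0,"wz":0,"claw":1},{"tx":0,"ty":0,"tz":0,"wx":0,"wy":0,"wz":0,"claw":1}]' >/dev/null
python3 -m handwheel '[{"tx":0,"ty":0,"tz":0,"wx":0,"wy":0,"wz":0,"claw":1}]'
python3 -c 'from h import *
need(461.3,231,26,-93.5)'
```

```text
clock: 30.65
position: [461.6, 231.0, 39.0]
tool_rot: [-0.687, 0.727, -0.0, -0.0]
force: [1.0, -0.1, -0.0]
width: 36.6
grasp_force: 61.2
t 30.65 at [461.6 231.   39. ] phi -93.26 tilt 0.02 w 36.6 grip 61.2 | wz 0.05 then tx 0.0 ty 0.01 tz 0.52
```

```bash
python3 -m handwheel '[{"tx":0,"ty":0,"tz":0.3,"wx":0,"wy":0,"wz":0,"claw":1},{"tx":0,"ty":0,"tz":0.2,"wx":0,"wy":0,"wz":0,"claw":1},{"tx":0,"ty":0,"tz":0,"wx":0,"wy":0,"wz":0,"claw":1}]'
python3 -m handwheel '[{"tx":0,"ty":0,"tz":0,"wx":0,"wy":0,"wz":0,"claw":0.3},{"tx":0,"ty":0,"tz":0,"wx":0,"wy":0,"wz":0,"claw":0.2},{"tx":0,"ty":0,"tz":0,"wx":0,"wy":0,"wz":0,"claw":0},{"tx":0,"ty":0,"tz":0,"wx":0,"wy":0,"wz":0,"claw":0},{"tx":0,"ty":0,"tz":-0.5,"wx":0,"wy":0,"wz":0,"claw":0}]'
python3 -m handwheel '[{"tx":0,"ty":0,"tz":-1,"wx":0,"wy":0,"wz":0,"claw":0},{"tx":0,"ty":0,"tz":-1,"wx":0,"wy":0,"wz":0,"claw":0},{"tx":0,"ty":0,"tz":-1,"wx":0,"wy":0,"wz":0,"claw":0},{"tx":0,"ty":0,"tz":-1,"wx":0,"wy":0,"wz":0,"claw":0},{"tx":0,"ty":0,"tz":-1,"wx":0,"wy":0,"wz":0,"claw":0}]' >/dev/null
python3 -m handwheel '[{"tx":-1,"ty":0,"tz":-1,"wx":0,"wy":0,"wz":0,"claw":0},{"tx":-1,"ty":0,"tz":-1,"wx":0,"wy":0,"wz":0,"claw":0},{"tx":-1,"ty":0,"tz":0,"wx":0,"wy":0,"wz":0,"claw":0},{"tx":-1,"ty":0,"tz":0,"wx":0,"wy":0,"wz":0,"claw":0},{"tx":-1,"ty":0,"tz":0,"wx":0,"wy":0,"wz":0,"claw":0}]' >/dev/null
python3 -m handwheel '[{"tx":-1,"ty":0,"tz":0,"wx":0,"wy":0,"wz":0,"claw":0},{"tx":-1,"ty":0,"tz":0,"wx":0,"wy":0,"wz":0,"claw":0},{"tx":-1,"ty":0,"tz":0,"wx":0,"wy":0,"wz":0,"claw":0},{"tx":-1,"ty":0,"tz":0,"wx":0,"wy":0,"wz":0,"claw":0},{"tx":0,"ty":0,"tz":0,"wx":0,"wy":0,"wz":0,"claw":0}]'
python3 - <<'E'
from h import *
T={"carton":(464.4,-129.1,50),"cup":(460,-207,62),"tall":(456.1,-276.9,96),"tip":(461.3,231.6,46),"short":(456.1,153.8,50),"mid":(689,169,68)}
for n in("top","scene"):
    p,d=snapshot(n);cv2.imwrite(f"pics/{n}9.png",p[...,::-1]);W=world(n,d)
    for k,(x,y,h) in T.items():
        q=W[(abs(W[...,0]-x)<32)&(abs(W[...,1]-y)<32)&(d>0)&(W[...,2]>h-9)&(W[...,2]<h+8)]
        if len(q)<9: print(n,k,"few",len(q));continue
        R=cv2.minAreaRect(q[:,:2].astype(np.float32));print(n,k,"off",np.round([R[0][0]-x,R[0][1]-y],1),"top",np.percentile(q[:,2],80).round(1),np.round(R[1],1),round(R[2],1))
E
```

```text
clock: 30.95
position: [461.1, 230.7, 26.0]
tool_rot: [-0.686, 0.727, 0.0, -0.0]
force: [-0.9, 0.1, -0.2]
width: 37.1
grasp_force: 61.2
clock: 31.45
position: [460.4, 230.1, 37.8]
tool_rot: [-0.686, 0.727, 0.0, -0.002]
force: [0.4, 0.7, 1.1]
width: 85.2
grasp_force: 0.0
clock: 32.95
position: [474.2, 458.0, 212.8]
tool_rot: [-0.687, 0.727, 0.0, -0.0]
force: [0.2, -0.1, -0.5]
width: 85.2
grasp_force: 0.0
top carton off [-0.1 -2.7] top 50.9 [49.1 33.4] 88.3
top cup off [-1.1 -0.3] top 63.1 [9.9 9.5] 41.6
top tall off [0.6 0.1] top 96.3 [31.7 31.2] 53.6
top tip off [-0.6 -1.5] top 48.0 [58.1 37.8] 85.6
top short off [-0.6 -2.2] top 50.7 [31.6 31.2] 88.3
top mid off [ 0.3 -0.3] top 68.5 [31.1 32. ] 65.6
scene carton off [-0.4 -1.9] top 50.2 [50.  35.9] 87.6
scene cup off [-1.2  1.2] top 61.3 [ 9.2 10.1] 35.4
scene tall off [0.6 0.9] top 96.0 [32.7 32.6] 34.4
scene tip off [-0.9 -0.8] top 47.4 [59.1 38.9] 87.0
scene short off [-2.  -0.8] top 49.9 [29.7 32.5] 56.2
scene mid off [-0.2  1.4] top 68.0 [31.6 32.3] 67.6
```

View pics/scene9.png

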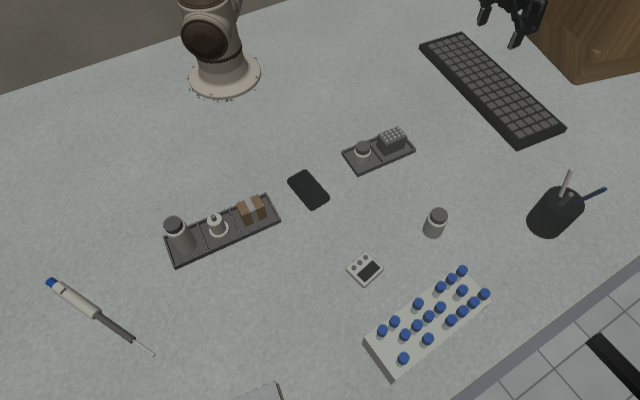

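The scene view shows all five things upright in their bays: tall bottle (177,235), cup (217,225), carton (252,210), short bottle (363,152) and tip box (393,140). The middle bottle is untouched at (436,222) and the arm is clear, so I'm handing in.

```bash
python3 -c 'from plant import *
print(sign_off())'
```

```text
the job is handed in; nothing more can be done
None
```

Both kits are made up and handed in at about 33 s of the 134 s allowed: in the final pictures all five things stand upright within 3 mm of their bay centres and the middle bottle has not moved, but the sign-off returned no verdict.

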